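Get the sectional plaster model out from behind its bottles

ROBOT

A 6-joint arm with a two-finger parallel gripper is mounted at the origin on the work surface. World frame = base frame: x ahead of the robot, y to its left, z up, the work surface at z = 0. Lengths are in m, angles in rad, forces in N, time in s.
With the tool pointing down it reaches from about 0.375 to 0.925 m from the base axis. Payload 5.7 kg.
Tool frame: the origin (TCP) lies on the centre line of the jaws, within the pads' length; the fingertips stand 17 mm ahead of it and the grasp point (between the pads) lies 2 mm behind it; z points along the fingers, y is the line along which they close (so a half turn about z gives the same grasp; the last joint's range is limited). The gripper opens to 88 mm and grips with 3 to 60 N. Pads are 20 mm wide; open, the fingers measure 115 mm over their backs; the gripper's body (75 mm by 178 mm) begins 61 mm behind the grasp point.
Start: joints at [1.006, 0.359, 1.51, -0, 1.272, -0.115], TCP at [0.261, 0.54, 0.24] pointing down, gripper open.
Joint ranges: [-2.97, 2.97], [-1.01, 2.36], [0.21, 2.38], [-0.96, 4.11], [0.2, 2.71], [-2.98, 2.98]. Speed limits (rad/s): [2.39, 2.39, 3.14, 3.14, 3.14, 3.14].

INTERFACE

Orientations are given as a 3x3 rotation matrix whose columns are the frame's x, y, z axes.
In Python, from workcell import * gives the robot as it stands.
- The arm moves only by the shell command python3 -m jog 'ROWS' [OPENING] [FORCE]. ROWS is JSON, a list of rows, each a list of 6 numbers: the shift along the tool's x, y, z in mm, then the turn, a rotation vector about the tool's x, y, z in degrees. In form: [[tx, ty, tz, wx, wy, wz], ...]. A call has 1 to 20 rows; each row shifts and turns the commanded pose from where the row before left it, along the tool's axes as they then stand; what a row does not reach is not made up. A row lasts 1/12 s, in which the tool goes at most 41.7 mm and 7.16 degrees, less where a joint would pass 70% of its speed; a pose out of reach is approached as far as the arm can. A call with a gripper value outside its range is refused whole. OPENING is the finger opening in mm, from 0 to 87.8, set as the call begins (- or left out, the last holds). The fingers move at their own pace and stop on an object; FORCE is the grip in N (left out, the last holds). Time passes only in rows, so rows that do not move let the fingers close. It gives the time, the measured TCP pose, the force, the opening and the grip force at its end, in the units of the state.
- observe(): the state, without advancing time (a new reading comes with each control period).
- camera(name): name is "scene" or "top"; returns the picture (384x512x3 uint8, red, green, blue); there is no depth.
- get_calibration(name): a dict with "fx", "fy", "cx", "cy" (pixels), "D" ([k1, k2, p1, p2, k3] as OpenCV has them; the pictures are not rectified), "xyz" and "attitude" of the camera in the world. Camera axes: x right, y down, z forward; pixel columns grow to the right and rows downward; lengths in m; the calibration is good to about 2 mm. A picture is of the moment at which its call begins. get_calibration takes no time and is no camera call.
- close_job(): hands the job in; it is judged then, once.
The state is a dict: "clock": time; "joint_pos": joint angles; "qd": joint speeds; "joint_torque": joint torques, N m; "ee_pos": TCP position; "tcp_rot": TCP orientation; "force": force on the tool from outside, world axes, zero at the start; "ft_torque": the same for the moment, N m; "opening": finger opening in m; "finger_force": force on a finger pad.
Only numpy, scipy, OpenCV 4.12 (cv2) and the standard library are available. Lean on these libraries where they do the work, as an engineer would, in place of code of your own. Each camera call takes 0.05 s, during which the arm holds its last target. There are 200 camera calls.

TASK

Set the round bottle, the wide jar and the square bottle, which hem in the small plaster model at the back of the wooden rack, aside on the steel tray; when all three stand there, take the model out and lay it tooth side up in the middle of the wooden work block, lengthwise along it. Then put each of the three back on the very spot in the rack where it stood at first. Keep everything upright, set things down without dropping them, and leave the horseshoe model and the glass dish alone.

Things in the scene. Friction and masses are not known exactly. Their poses are not given: they have to be found in the camera images.
- round_bottle: White plastic round bottle with a tapering nozzle: body 40 mm diameter and 72 mm high, 100 mm over the nozzle. Origin: centre of its underside, z up. Grip its body about 55 mm above the underside. One of the three that must come back to where it first stood (15 mm).
- wide_jar: Round amber jar with a white lid of the same diameter: 50 mm diameter, 82 mm high, straight-sided. Origin: centre of its underside, z up. Grip about 55 mm above the underside. One of the three that must come back.
- square_bottle: Grey square bottle, body 40 x 40 mm and 76 mm high (flats face its x and y axes), paper label, black round cap 26 mm diameter up to 94 mm. Origin: centre of its underside, z up. Grip its flats about 55 mm above the underside. One of the three that must come back.
- model: Small sectional plaster model, the thing to fetch: rectangular base 32 mm (its x) x 50 mm (its y) x 20 mm high, with a narrower row of five teeth along y up to 30 mm high. Origin: centre of its underside, z up. Grip across the 32 mm. At the start the three containers stand within 20 mm of it, left, right and in front, in shuffled order.
- rack: Fixed wooden rack tray, 150 mm (its x) x 190 mm (its y): floor 8 mm above the table, low rim 14 mm above the table and 5 mm thick. Flat black patches on its floor show roughly where things stand, at (x, y) mm: (30, 54), (30, -54), (-22, 0) for the containers, (30, 0) for the model. Origin: centre of its underside, on the table.
- side_tray: Fixed shallow steel tray, empty, the side area: 220 mm (its x) x 120 mm (its y), floor 6 mm above the table, rim 12 mm high and 5 mm thick. Origin: centre of its underside, on the table. To the robot's left or right.
- work_block: Fixed plain light-wood block, 64 mm (its x) x 100 mm (its y) x 22 mm high, on the other side of the rack from the steel tray; the model goes on its top, long side (y) along the block's long side (y), either way round. Origin: centre of its underside, on the table; its top is at z = 22 mm.
- arch: Bystander: full-arch horseshoe plaster model, about 54 x 60 x 23 mm high, loose on the table between the rack and the robot. Origin: middle of its underside. Not to be moved.
- dish: Bystander: small green glass dish, 38 mm diameter, 24 mm high, loose on the table beyond the work block, about 100 mm from the block's centre. Origin: centre of its underside. Not to be moved.
Things that resemble listed ones, but are neither listed nor needed, are in the scene too. What is shaped like the square_bottle but blue, green or yellow is not meant.

How it is judged:
On the way, in this order (a step that is already met when the one before it is completed fails the run):
1. all three containers stand upright and released on the steel tray, the model not yet taken (x of round_bottle in the frame of side_tray between -0.1 and 0.1 m and y of round_bottle in the frame of side_tray between -0.05 and 0.05 m and z of each of round_bottle, wide_jar, square_bottle in the frame of side_tray below 0.012 m and angle between each of round_bottle, wide_jar, square_bottle's own z axis and vertical below 0.15 rad and linear speed of each of round_bottle, wide_jar, square_bottle below 0.03 m/s and contact force between the fingers and round_bottle below 0.1 N and x of wide_jar in the frame of side_tray between -0.1 and 0.1 m and y of wide_jar in the frame of side_tray between -0.05 and 0.05 m and contact force between the fingers and wide_jar below 0.1 N and x of square_bottle in the frame of side_tray between -0.1 and 0.1 m and y of square_bottle in the frame of side_tray between -0.05 and 0.05 m and contact force between the fingers and square_bottle below 0.1 N and distance of model from where it was at the start of the episode below 0.02 m), for 0.2 s.
2. the model lies released on the work block while the three still stand on the steel tray (x of round_bottle in the frame of side_tray between -0.1 and 0.1 m and y of round_bottle in the frame of side_tray between -0.05 and 0.05 m and z of each of round_bottle, wide_jar, square_bottle in the frame of side_tray below 0.012 m and angle between each of round_bottle, wide_jar, square_bottle's own z axis and vertical below 0.15 rad and linear speed of each of round_bottle, wide_jar, square_bottle, model below 0.03 m/s and contact force between the fingers and round_bottle below 0.1 N and x of wide_jar in the frame of side_tray between -0.1 and 0.1 m and y of wide_jar in the frame of side_tray between -0.05 and 0.05 m and contact force between the fingers and wide_jar below 0.1 N and x of square_bottle in the frame of side_tray between -0.1 and 0.1 m and y of square_bottle in the frame of side_tray between -0.05 and 0.05 m and contact force between the fingers and square_bottle below 0.1 N and horizontal distance between model and work_block below 0.014 m and z of model in the frame of work_block between 0.018 and 0.027 m and angle between the y axis of model and the y axis of work_block, either way round below 0.25 rad and contact force between the fingers and model below 0.1 N), for 0.2 s.
At the end, for the whole second after the job is handed in: Each of the three containers stands upright, released and at rest within 15 mm of where it stood at the start; the model lies released and at rest on the work block, its centre within 14 mm of the block's and its long side within 0.25 rad of the block's (distance of each of round_bottle, wide_jar, square_bottle from where it was at the start of the episode below 0.015 m and angle between each of round_bottle, wide_jar, square_bottle's own z axis and vertical below 0.1 rad and linear speed of each of round_bottle, wide_jar, square_bottle, model below 0.03 m/s and contact force between the fingers and round_bottle below 0.1 N and contact force between the fingers and wide_jar below 0.1 N and contact force between the fingers and square_bottle below 0.1 N and horizontal distance between model and work_block below 0.014 m and z of model in the frame of work_block between 0.018 and 0.027 m and angle between the y axis of model and the y axis of work_block, either way round below 0.25 rad and contact force between the fingers and model below 0.1 N); the robot touches nothing.
It fails at once if a container or the model is tipped by more than about 30 degrees (angle between any of round_bottle, wide_jar, square_bottle, model's own z axis and vertical above 0.5 rad).
It fails at once if a container or the model is dropped (falls free at over 0.6 m/s) ((contact force between the fingers and round_bottle below 0.05 N and linear speed of round_bottle above 0.6 m/s) or (contact force between the fingers and wide_jar below 0.05 N and linear speed of wide_jar above 0.6 m/s) or (contact force between the fingers and square_bottle below 0.05 N and linear speed of square_bottle above 0.6 m/s) or (contact force between the fingers and model below 0.05 N and linear speed of model above 0.6 m/s)).
It fails at once if the horseshoe model or the glass dish is moved by more than 15 mm (distance of any of arch, dish from where it was at the start of the episode above 0.015 m).
It also fails if it takes over 139 s, if anything falls off the work surface, if the arm or the gripper's body presses on something with over 40 N, if the wrist force passes 120 N, or if a joint passes its speed limit or range.

## Working session

There is one attempt and no reset: what is moved stays moved. The work goes in short steps, Python scripts to look and compute and a shell command to move; the robot and the scene stay as the last step left them, time stands still between calls to the robot, and variables do not carry over. Pictures are saved under pics/ and viewed, at most 14 in all, crops included, and the job is handed in when it is done.

```bash
mkdir -p pics; ls; python3 - <<'E'
from workcell import *
import cv2
for n in("scene","top"):
    im=camera(n);cv2.imwrite(f"pics/{n}0.png",im[:,:,::-1]);print(n,get_calibration(n))
s=observe();print(s)
E
```

```text
pics
scene {'fx': 421.46137155229883, 'fy': 421.46137155229883, 'cx': 255.2641612859858, 'cy': 199.22362053407633, 'D': array([0.0404619, 0.       , 0.       , 0.       , 0.       ]), 'xyz': array([1.13523212, 0.15971837, 0.6995329 ]), 'attitude': array([[-0.20894803,  0.71705371, -0.66496218],
       [ 0.97789243,  0.14750663, -0.14821673],
       [-0.00819303, -0.68123107, -0.73202261]])}
top {'fx': 458.3039057365856, 'fy': 458.3039057365856, 'cx': 263.41612590625124, 'cy': 186.02297409172186, 'D': array([-0.12029282,  0.        ,  0.        ,  0.        ,  0.        ]), 'xyz': array([ 0.42154376, -0.00575009,  1.23111823]), 'attitude': array([[-0.01569617, -0.99718242,  0.07335428],
       [-0.99961158,  0.01733938,  0.02181809],
       [-0.02302854, -0.07298333, -0.99706726]])}
{'clock': 0.1, 'joint_pos': array([ 1.00588377e+00,  3.59390509e-01,  1.51126032e+00, -1.95138909e-06,
        1.27248236e+00, -1.15087280e-01]), 'qd': array([ 1.87637331e-05, -1.14535462e-03, -9.96057422e-04,  1.00923782e-03,
        1.17366013e-03, -1.28760523e-03]), 'joint_torque': array([-2.06077220e-04, -5.16358960e+01, -2.71406758e+01,  6.75492687e-02,
        2.76147370e-02, -2.16764283e-05]), 'ee_pos': array([0.26058829, 0.53984451, 0.23894321]), 'tcp_rot': array([[-9.00523265e-01,  4.34807052e-01, -8.23138585e-04],
       [ 4.34807796e-01,  9.00522340e-01, -1.30219047e-03],
       [ 1.75053084e-04, -1.53055989e-03, -9.99998813e-01]]), 'force': array([-0.25340775,  0.31747357,  0.1601972 ]), 'ft_torque': array([ 0.02314657,  0.04287626, -0.00294369]), 'finger_force': 0.0, 'opening': 0.08786165082367524}
```

View pics/scene0.png

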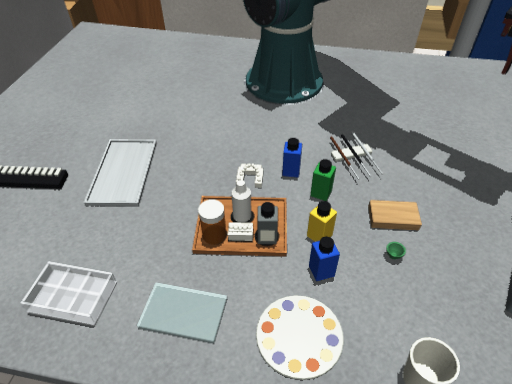

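View pics/top0.png

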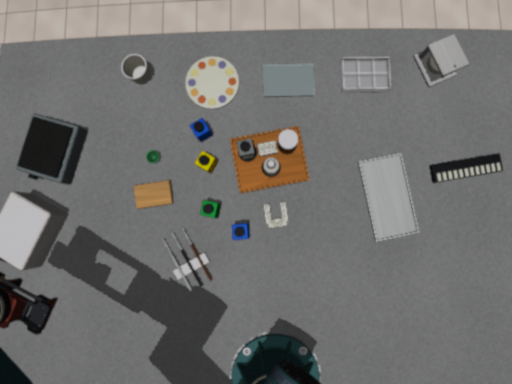

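The top view has the rack at (270,158). Its contents, by (scene px, top px):
- Wanted jar: (211,220), (288,138).
- Wanted round bottle: (241,202), (270,167).
- Wanted grey square bottle: (267,222), (246,148).
- Model: (240,232), (267,148).

What could be mistaken for the grey square bottle, in the top view: blue (201,128), yellow (206,161), green (209,208), blue (240,231). The arch at top (276,215) could be mistaken for the model. The steel tray is at (388,197). The glass plate (289,80) and the compartment box (366,73) are look-alikes for it. The block is at (153,194).

I choose the items inside the rack and check them in one close crop.

```bash
cat > h.py <<'E'
from workcell import *
import numpy as np, cv2
def cast(n,px,z):
    c=get_calibration(n);K=np.array([[c['fx'],0,c['cx']],[0,c['fy'],c['cy']],[0,0,1]])
    u=cv2.undistortPoints(np.array(px,float).reshape(-1,1,2),K,c['D'])[:,0]
    d=np.c_[u,np.ones(len(u))]@c['attitude'].T
    return c['xyz']+d*((z-c['xyz'][2])/d[:,2])[:,None]
def rect(n,mask,z):
    cs,_=cv2.findContours(mask.astype(np.uint8),cv2.RETR_EXTERNAL,cv2.CHAIN_APPROX_NONE)
    c=max(cs,key=cv2.contourArea)[:,0]
    P=cast(n,c,z)[:,:2]
    (cx,cy),(w,h),a=cv2.minAreaRect((P*1000).astype(np.float32))
    return np.round([cx,cy,w,h,a],1)
def roi(m,x0,x1,y0,y1):
    o=np.zeros_like(m);o[y0:y1,x0:x1]=m[y0:y1,x0:x1];return o
E
python3 - <<'E'
from h import *
t=cv2.imread("pics/top0.png");s=cv2.imread("pics/scene0.png")
hs=cv2.cvtColor(t,cv2.COLOR_BGR2HSV);H,S,V=cv2.split(hs)
rk=roi((S>110)&(H<25),225,315,120,200).astype(np.uint8)
rk=cv2.morphologyEx(rk,cv2.MORPH_CLOSE,np.ones((9,9)))
print("rack",rect("top",rk,.014))
print("block",rect("top",roi((S>70)&(H<30),125,185,170,220),.022))
g=roi((V>125),345,425,140,250);print("tray",rect("top",g,.012))
print("jarlid",rect("top",roi((V>170)&(S<60),277,303,124,154),.09))
hs2=cv2.cvtColor(s,cv2.COLOR_BGR2HSV)
print("rack s",rect("scene",cv2.morphologyEx(roi((hs2[:,:,1]>110)&((hs2[:,:,0]<25)),188,292,190,260).astype(np.uint8),cv2.MORPH_CLOSE,np.ones((9,9))),.014))
print("block s",rect("scene",roi((hs2[:,:,1]>70)&(hs2[:,:,0]<30)&(hs2[:,:,2]>140),360,430,195,235),.022))
a=cv2.resize(t[120:200,225:315],None,fx=6,fy=6,interpolation=cv2.INTER_CUBIC)[:480]
b=cv2.resize(s[170:260,188:293],None,fx=5,fy=5,interpolation=cv2.INTER_CUBIC)[:480]
o=np.zeros((480,800,3),np.uint8)
o[:240*2,:]=0
a=cv2.resize(a,(400,356));b=cv2.resize(b,(400,343))
o[:356,:400]=a;o[:343,400:]=b
cv2.imwrite("pics/crop0.png",o)
E
```

```text
rack [583.5   4.5 148.8 188.5   9.8]
block [494.  317.4  64.5 101.6   7.6]
tray [ 478.3 -313.7  221.5  121.7   10.9]
jarlid [624.4 -44.6  45.3  43.4  88.9]
rack s [587.8   6.6 157.3 188.8   9.7]
block s [495.4 319.8  63.   98.5   7.5]
```

View pics/crop0.png

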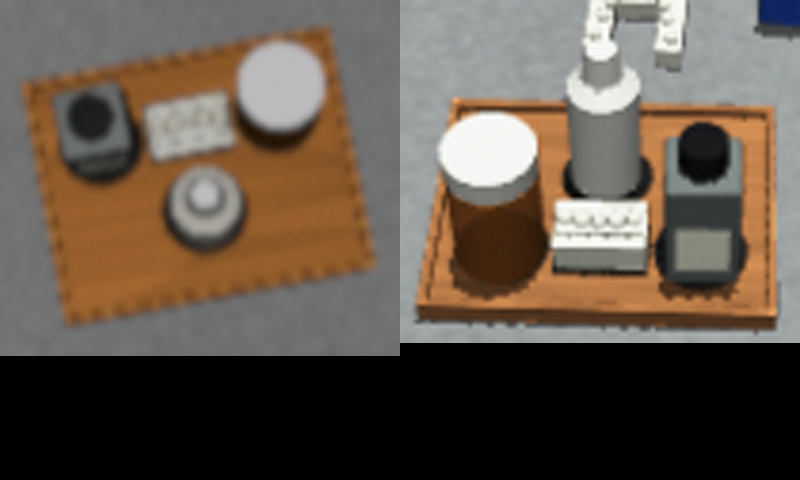

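The crop confirms the white-lidded amber jar is on the right, the grey labelled square bottle with a black cap on the left, and the round nozzle bottle in front. The toothed model sits between them. All are aligned with the rack to within about 1°.

```bash
cat > d.py <<'E'
# usage: d.py x y z(mm) yaw(deg of tool y): shift/turn left, in tool axes after/before turning
import sys;from workcell import observe;import numpy as np
from scipy.spatial.transform import Rotation as R
x,y,z,a=map(float,sys.argv[1:5]);s=observe();a=np.radians(a);c,q=np.cos(a),np.sin(a)
T=np.array([[-q,c,0],[c,q,0],[0,0,-1.]]);d=np.array([x,y,z])-1000*s['ee_pos']
M=s['tcp_rot']
print("turn",np.round(np.degrees(R.from_matrix(M.T@T).as_rotvec()),2),"shift(cur axes)",np.round(M.T@d,1),"shift(target axes)",np.round(T.T@d,1))
E
python3 - <<'E'
from h import *
for n,p,z in(("sq cap",(245.7,146.3),.102),("nozzle",(271.1,163.9),.108),("model",(267.8,148.6),.03)):print(n,cast("top",[p],z)*1000)
# scene: tops (crop scale 400/105)
f=lambda x,y:(188+(x-400)*105/400,170+y*105/400)
for n,p,z in(("sq cap",f(703,137),.102),("jar lid",f(489,148),.09),("nozzle",f(601,46),.108)):print("scene",n,cast("scene",[p],z)*1000)
R=np.array([583.5,4.5]);a=np.radians(9.8);c,s=np.cos(a),np.sin(a)
for q in((30,54),(30,-54),(-22,0),(30,0)):print(q,R+[c*q[0]-s*q[1],s*q[0]+c*q[1]])
R=np.array([478.3,-313.7]);a=np.radians(10.9);c,s=np.cos(a),np.sin(a)
for q in((-65,-18),(0,22),(65,-18)):print("tray",q,R+[c*q[0]-s*q[1],s*q[0]+c*q[1]])
E
python3 d.py 624 -44 200 9.8
```

```text
sq cap [[604.60995791  61.54735634 102.        ]]
nozzle [[558.54406472  -0.98589339 108.        ]]
model [[608.97786652   7.37378797  30.        ]]
scene sq cap [[604.89466755  65.33690303 102.        ]]
scene jar lid [[623.55900912 -41.62874251  90.        ]]
scene nozzle [[558.04982342   1.87444221 108.        ]]
(30, 54) [603.870924    62.81831149]
(30, -54) [622.25354991 -43.60574154]
(-22, 0) [561.82102623   0.75539102]
(30, 0) [613.06223695   9.60628497]
tray (-65, -18) [ 417.87640165 -343.66646062]
tray (0, 22) [ 474.13990025 -292.09690832]
tray (65, -18) [ 545.5310343  -319.08405303]
turn [-9.000e-02  3.000e-02  5.443e+01] shift(cur axes) [-581.1 -367.7   39.4] shift(target axes) [-637.2  258.7   38.9]
```

```bash
python3 -m jog '[[0,0,0,0,0,6.8],[0,0,0,0,0,6.8],[0,0,0,0,0,6.8],[0,0,0,0,0,6.8],[0,0,0,0,0,6.8],[0,0,0,0,0,6.8],[0,0,0,0,0,6.8],[0,0,0,0,0,6.8]]' 80
python3 -m jog '[[-20,8,0,0,0,0],[-35,14,0,0,0,0],[-35,14,0,0,0,0],[-35,14,0,0,0,0],[-35,14,0,0,0,0],[-35,14,0,0,0,0],[-35,14,0,0,0,0],[-35,14,0,0,0,0],[-35,14,0,0,0,0],[-35,14,0,0,0,0],[-35,14,0,0,0,0],[-35,14,0,0,0,0],[-35,14,0,0,0,0],[-35,14,0,0,0,0],[-35,14,0,0,0,0],[-35,14,0,0,0,0],[-35,14,0,0,0,0],[-35,14,0,0,0,0],[-20,10,0,0,0,0],[0,0,0,0,0,0]]'
python3 d.py 623.8 -43.2 65 9.8
```

```text
clock: 0.77
ee_pos: [0.2607, 0.54, 0.2391]
tcp_rot: [[-0.165, 0.986, -0.001], [0.986, 0.165, -0.001], [-0.001, -0.001, -1.0]]
force: [0.4, -0.5, -0.0]
opening: 0.0801
finger_force: 0.0
clock: 2.43
ee_pos: [0.6241, -0.046, 0.2391]
tcp_rot: [[-0.167, 0.986, 0.001], [0.986, 0.167, -0.002], [-0.002, 0.001, -1.0]]
force: [0.6, -0.2, 0.9]
opening: 0.0803
finger_force: 0.0
turn [ 0.07  0.12 -0.18] shift(cur axes) [  3.2   0.  174.1] shift(target axes) [  2.8   0.2 174.1]
```

```bash
python3 -m jog '[[3,0,20,0,0,0],[0,0,25,0,0,0],[0,0,25,0,0,0],[0,0,25,0,0,0],[0,0,20,0,0,0],[0,0,15,0,0,0],[0,0,15,0,0,0],[0,0,12,0,0,0],[0,0,10,0,0,0],[0,0,10,0,0,0],[0,0,0,0,0,0],[0,0,0,0,0,0]]'
python3 -m jog '[[0,0,0,0,0,0],[0,0,0,0,0,0],[0,0,0,0,0,0],[0,0,0,0,0,0],[0,0,0,0,0,0],[0,0,0,0,0,0],[0,0,0,0,0,0],[0,0,0,0,0,0]]' 30 20
python3 d.py 623.8 -43.2 61 9.8
```

```text
clock: 3.43
ee_pos: [0.6207, -0.0386, 0.0624]
tcp_rot: [[-0.171, 0.985, -0.001], [0.985, 0.171, 0.0], [0.0, -0.001, -1.0]]
force: [-0.1, 0.4, 0.7]
opening: 0.0797
finger_force: 0.0
clock: 4.1
ee_pos: [0.6213, -0.0388, 0.0631]
tcp_rot: [[-0.171, 0.985, 0.001], [0.985, 0.171, -0.0], [-0.0, 0.001, -1.0]]
force: [-0.4, -0.5, 4.4]
opening: 0.0487
finger_force: 20.0
turn [0.04 0.02 0.03] shift(cur axes) [-4.8  1.7  2.1] shift(target axes) [-4.8  1.7  2.1]
```

```bash
python3 -m jog '[[0,0,-3,0,0,0],[0,0,-7,0,0,0],[0,0,-15,0,0,0],[0,0,-20,0,0,0],[0,0,-15,0,0,0],[0,0,0,0,0,0],[0,0,0,0,0,0],[0,0,0,0,0,0]]'
python3 d.py 417.9 -343.7 64 9.8
```

```text
clock: 4.77
ee_pos: [0.6203, -0.0386, 0.122]
tcp_rot: [[-0.171, 0.985, -0.001], [0.985, 0.171, 0.0], [0.0, -0.001, -1.0]]
force: [0.3, -0.1, -0.6]
opening: 0.0485
finger_force: 20.0
turn [-0.07 -0.02  0.03] shift(cur axes) [-266.1 -251.4   58.2] shift(target axes) [-266.2 -251.3   58. ]
```

```bash
python3 -m jog '[[-8,-8,0,0,0,0],[-15,-14,0,0,0,0],[-20,-19,0,0,0,0],[-20,-19,0,0,0,0],[-20,-19,0,0,0,0],[-20,-19,0,0,0,0],[-20,-19,0,0,0,0],[-20,-19,0,0,0,0],[-20,-19,0,0,0,0],[-20,-19,0,0,0,0],[-20,-19,0,0,0,0],[-20,-19,0,0,0,0],[-20,-19,0,0,0,0],[-15,-14,0,0,0,0],[-8,-6,0,0,0,0],[0,0,0,0,0,0],[0,0,0,0,0,0],[0,0,0,0,0,0]]'
python3 d.py 417.9 -343.7 61 9.8
python3 - <<'E'
from h import *
cv2.imwrite("pics/s1.png",camera("scene")[:,:,::-1])
E
```

```text
clock: 6.27
ee_pos: [0.4191, -0.3426, 0.1223]
tcp_rot: [[-0.171, 0.985, -0.001], [0.985, 0.171, 0.001], [0.001, -0.0, -1.0]]
force: [0.9, -0.2, -1.4]
opening: 0.0488
finger_force: 20.0
turn [-0.02 -0.07  0.04] shift(cur axes) [-1.  -1.4 61.3] shift(target axes) [-0.9 -1.4 61.3]
```

View pics/s1.png

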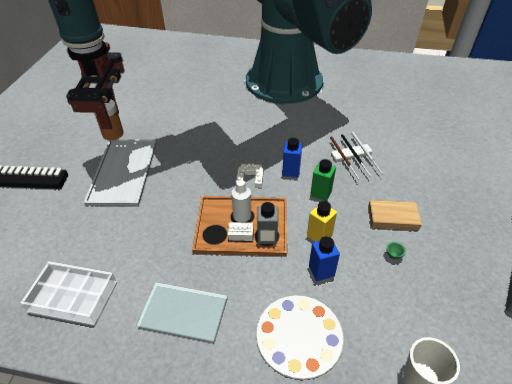

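The jar is held upright over the robot-side end of the tray, at about (110,125) px. The black patch it left is at (215,235). Next I lower it.

```bash
python3 -m jog '[[3,0,8,0,0,0],[0,0,15,0,0,0],[0,0,15,0,0,0],[0,0,10,0,0,0],[0,0,5,0,0,0],[0,0,3,0,0,0],[0,0,2,0,0,0],[0,0,1,0,0,0],[0,0,1,0,0,0],[0,0,0,0,0,0],[0,0,0,0,0,0],[0,0,0,0,0,0]]'
```

```text
clock: 7.32
ee_pos: [0.4187, -0.341, 0.063]
tcp_rot: [[-0.171, 0.985, 0.0], [0.985, 0.171, -0.001], [-0.001, 0.0, -1.0]]
force: [0.1, 0.1, -1.3]
opening: 0.0487
finger_force: 20.0
```

```bash
python3 -m jog '[[0,0,1,0,0,0],[0,0,0.5,0,0,0],[0,0,0,0,0,0],[0,0,0,0,0,0],[0,0,0,0,0,0]]'
python3 -m jog '[[0,0,0.5,0,0,0],[0,0,0.5,0,0,0],[0,0,0,0,0,0],[0,0,0,0,0,0]]'
```

```text
clock: 7.73
ee_pos: [0.4185, -0.3407, 0.0612]
tcp_rot: [[-0.171, 0.985, -0.0], [0.985, 0.171, -0.0], [-0.0, -0.0, -1.0]]
force: [0.1, -0.0, -0.7]
opening: 0.0489
finger_force: 20.0
clock: 8.07
ee_pos: [0.4186, -0.3408, 0.061]
tcp_rot: [[-0.171, 0.985, 0.0], [0.985, 0.171, -0.0], [-0.0, 0.0, -1.0]]
force: [-0.9, 1.1, 7.9]
opening: 0.0487
finger_force: 20.0
```

```bash
python3 -m jog '[[0,0,0,0,0,0],[0,0,0,0,0,0],[0,0,0,0,0,0],[0,0,0,0,0,0],[0,0,0,0,0,0],[0,0,0,0,0,0]]' 76
python3 -m jog '[[0,0,-10,0,0,0],[0,0,-20,0,0,0],[0,0,-25,0,0,0],[0,0,-25,0,0,0],[0,0,-25,0,0,0],[0,0,-15,0,0,0],[0,0,-10,0,0,0],[0,0,0,0,0,0],[0,0,0,0,0,0]]'
python3 d.py 604.7 63.4 62 9.8
```

```text
clock: 8.57
ee_pos: [0.4185, -0.3407, 0.0601]
tcp_rot: [[-0.171, 0.985, -0.0], [0.985, 0.171, 0.0], [0.0, -0.0, -1.0]]
force: [-0.1, 0.2, 0.4]
opening: 0.0754
finger_force: 0.0
clock: 9.32
ee_pos: [0.4186, -0.3407, 0.1904]
tcp_rot: [[-0.171, 0.985, 0.0], [0.985, 0.171, -0.001], [-0.001, 0.0, -1.0]]
force: [-0.0, -0.5, -0.9]
opening: 0.0758
finger_force: 0.0
turn [0.02 0.04 0.03] shift(cur axes) [366.5 252.4 128.3] shift(target axes) [366.5 252.2 128.4]
```

```bash
python3 -m jog '[[13,9,0,0,0,0],[26,18,0,0,0,0],[26,18,0,0,0,0],[26,18,0,0,0,0],[26,18,0,0,0,0],[26,18,0,0,0,0],[26,18,0,0,0,0],[26,18,0,0,0,0],[26,18,0,0,0,0],[26,18,0,0,0,0],[26,18,0,0,0,0],[26,18,0,0,0,0],[26,18,0,0,0,0],[26,18,0,0,0,0],[15,9,0,0,0,0],[0,0,0,0,0,0],[0,0,0,0,0,0],[0,0,0,0,0,0],[0,0,0,0,0,0]]'
python3 d.py 604.7 63.4 62 9.8
```

```text
clock: 10.9
ee_pos: [0.6034, 0.0617, 0.1894]
tcp_rot: [[-0.17, 0.986, -0.002], [0.986, 0.17, -0.0], [-0.0, -0.002, -1.0]]
force: [0.7, -0.5, 0.1]
opening: 0.0762
finger_force: 0.0
turn [-0.11  0.01 -0.03] shift(cur axes) [  1.5   1.8 127.4] shift(target axes) [  1.4   1.5 127.4]
```

```bash
python3 -m jog '[[0.5,1,12,0,0,0],[0,0,22,0,0,0],[0,0,22,0,0,0],[0,0,20,0,0,0],[0,0,15,0,0,0],[0,0,12,0,0,0],[0,0,10,0,0,0],[0,0,8,0,0,0],[0,0,6,0,0,0],[0,0,0,0,0,0],[0,0,0,0,0,0],[0,0,0,0,0,0]]'
python3 -m jog '[[0,0,0,0,0,0],[0,0,0,0,0,0],[0,0,0,0,0,0],[0,0,0,0,0,0],[0,0,0,0,0,0],[0,0,0,0,0,0],[0,0,0,0,0,0],[0,0,0,0,0,0]]' 25 20
python3 -m jog '[[0,0,-3,0,0,0],[0,0,-7,0,0,0],[0,0,-15,0,0,0],[0,0,-20,0,0,0],[0,0,-15,0,0,0],[0,0,0,0,0,0],[0,0,0,0,0,0],[0,0,0,0,0,0]]'
python3 d.py 545.5 -319.1 62 9.8
```

```text
clock: 11.9
ee_pos: [0.6059, 0.0636, 0.0638]
tcp_rot: [[-0.171, 0.985, 0.001], [0.985, 0.171, -0.0], [-0.0, 0.001, -1.0]]
force: [-0.8, 0.1, 1.0]
opening: 0.0762
finger_force: 0.0
clock: 12.57
ee_pos: [0.6053, 0.0636, 0.0632]
tcp_rot: [[-0.171, 0.985, -0.0], [0.985, 0.171, -0.0], [-0.0, -0.0, -1.0]]
force: [-0.0, 0.7, 1.3]
opening: 0.0401
finger_force: 19.9
clock: 13.23
ee_pos: [0.6048, 0.0636, 0.1226]
tcp_rot: [[-0.171, 0.985, -0.001], [0.985, 0.171, -0.0], [0.0, -0.001, -1.0]]
force: [-0.1, 0.1, -0.9]
opening: 0.04
finger_force: 19.9
turn [-0.05 -0.    0.03] shift(cur axes) [-366.9 -123.6   60.7] shift(target axes) [-367.  -123.5   60.6]
```

```bash
python3 -m jog '[[-10,0,0,0,0,0],[-20,0,0,0,0,0],[-25,0,0,0,0,0],[-25,0,0,0,0,0],[-25,0,0,0,0,0],[-25,-10,0,0,0,0],[-25,-12,0,0,0,0],[-25,-12,0,0,0,0],[-25,-12,0,0,0,0],[-25,-12,0,0,0,0],[-25,-12,0,0,0,0],[-25,-12,0,0,0,0],[-25,-12,0,0,0,0],[-25,-12,0,0,0,0],[-22,-10,0,0,0,0],[-10,-5,0,0,0,0],[-5,-2,0,0,0,0],[0,0,0,0,0,0],[0,0,0,0,0,0],[0,0,0,0,0,0]]'
python3 d.py 545.5 -319.1 61 9.8
```

```text
clock: 14.9
ee_pos: [0.5469, -0.3176, 0.1229]
tcp_rot: [[-0.172, 0.985, -0.001], [0.985, 0.172, 0.001], [0.001, -0.0, -1.0]]
force: [-0.0, 0.0, -1.1]
opening: 0.0402
finger_force: 19.9
turn [-0.03 -0.06  0.09] shift(cur axes) [-1.3 -1.6 61.9] shift(target axes) [-1.3 -1.6 61.9]
```

```bash
python3 -m jog '[[0,0,8,0,0,0],[0,0,15,0,0,0],[0,0,15,0,0,0],[0,0,10,0,0,0],[0,0,5,0,0,0],[0,0,3,0,0,0],[0,0,2,0,0,0],[0,0,1,0,0,0],[0,0,1,0,0,0],[0,0,1,0,0,0],[0,0,0.5,0,0,0],[0,0,0,0,0,0],[0,0,0,0,0,0],[0,0,0,0,0,0]]'
python3 -m jog '[[0,0,0.5,0,0,0],[0,0,0,0,0,0],[0,0,0,0,0,0],[0,0,0,0,0,0]]'
```

```text
clock: 16.07
ee_pos: [0.5468, -0.3191, 0.0618]
tcp_rot: [[-0.171, 0.985, 0.0], [0.985, 0.171, -0.0], [-0.0, 0.0, -1.0]]
force: [-0.0, 0.5, -2.1]
opening: 0.0404
finger_force: 19.9
clock: 16.4
ee_pos: [0.5468, -0.3191, 0.0613]
tcp_rot: [[-0.171, 0.985, 0.0], [0.985, 0.171, -0.0], [-0.0, 0.0, -1.0]]
force: [0.5, 0.2, 0.4]
opening: 0.0401
finger_force: 19.9
```

Nearly touching. A last 0.7 mm, then release.

```bash
python3 -m jog '[[0,0,0.7,0,0,0],[0,0,0,0,0,0],[0,0,0,0,0,0],[0,0,0,0,0,0]]'
python3 -m jog '[[0,0,0,0,0,0],[0,0,0,0,0,0],[0,0,0,0,0,0],[0,0,0,0,0,0],[0,0,0,0,0,0],[0,0,0,0,0,0]]' 64
python3 -m jog '[[0,0,-10,0,0,0],[0,0,-20,0,0,0],[0,0,-25,0,0,0],[0,0,-25,0,0,0],[0,0,-25,0,0,0],[0,0,-15,0,0,0],[0,0,-10,0,0,0],[0,0,0,0,0,0],[0,0,0,0,0,0]]'
python3 d.py 558.5 0.5 62 9.8
```

```text
clock: 16.73
ee_pos: [0.5468, -0.3191, 0.0612]
tcp_rot: [[-0.171, 0.985, 0.0], [0.985, 0.171, -0.0], [-0.0, 0.0, -1.0]]
force: [-1.2, 0.7, 5.5]
opening: 0.04
finger_force: 19.9
clock: 17.23
ee_pos: [0.5467, -0.319, 0.0604]
tcp_rot: [[-0.171, 0.985, -0.0], [0.985, 0.171, 0.0], [0.0, -0.0, -1.0]]
force: [-0.0, 0.6, 0.3]
opening: 0.0641
finger_force: 0.0
clock: 17.98
ee_pos: [0.5468, -0.319, 0.1908]
tcp_rot: [[-0.171, 0.985, 0.0], [0.985, 0.171, -0.001], [-0.001, 0.0, -1.0]]
force: [0.2, -0.3, -0.5]
opening: 0.0639
finger_force: 0.0
turn [0.02 0.03 0.03] shift(cur axes) [312.9  66.1 128.6] shift(target axes) [312.9  66.  128.8]
```

```bash
python3 -m jog '[[13,3,0,0,0,0],[26,5,0,0,0,0],[26,5,0,0,0,0],[26,6,0,0,0,0],[26,5,0,0,0,0],[26,6,0,0,0,0],[26,5,0,0,0,0],[26,6,0,0,0,0],[26,5,0,0,0,0],[26,6,0,0,0,0],[26,5,0,0,0,0],[26,6,0,0,0,0],[14,3,0,0,0,0],[0,0,0,0,0,0],[0,0,0,0,0,0],[0,0,0,0,0,0],[0,0,0,0,0,0],[0,0,0,0,0,0]]' 68
python3 d.py 558.5 0.5 62 9.8
```

```text
clock: 19.48
ee_pos: [0.5582, -0.0002, 0.1902]
tcp_rot: [[-0.17, 0.986, -0.001], [0.986, 0.17, -0.0], [-0.0, -0.001, -1.0]]
force: [-0.7, -0.3, -0.7]
opening: 0.0683
finger_force: 0.0
turn [-0.03  0.01 -0.04] shift(cur axes) [  0.7   0.5 128.2] shift(target axes) [  0.6   0.4 128.2]
```

```bash
python3 -m jog '[[0.5,0,12,0,0,0],[0,0,22,0,0,0],[0,0,22,0,0,0],[0,0,20,0,0,0],[0,0,15,0,0,0],[0,0,12,0,0,0],[0,0,10,0,0,0],[0,0,8,0,0,0],[0,0,6,0,0,0],[0,0,0,0,0,0],[0,0,0,0,0,0],[0,0,0,0,0,0]]'
python3 -m jog '[[0,0,0,0,0,0],[0,0,0,0,0,0],[0,0,0,0,0,0],[0,0,0,0,0,0],[0,0,0,0,0,0],[0,0,0,0,0,0],[0,0,0,0,0,0],[0,0,0,0,0,0]]' 25 20
python3 -m jog '[[0,0,-3,0,0,0],[0,0,-7,0,0,0],[0,0,-15,0,0,0],[0,0,-20,0,0,0],[0,0,-15,0,0,0],[0,0,0,0,0,0],[0,0,0,0,0,0],[0,0,0,0,0,0]]'
python3 d.py 474.1 -292.1 62 9.8
```

```text
clock: 20.48
ee_pos: [0.5588, 0.0011, 0.064]
tcp_rot: [[-0.171, 0.985, 0.001], [0.985, 0.171, -0.0], [-0.0, 0.001, -1.0]]
force: [-0.4, -0.8, 0.3]
opening: 0.0675
finger_force: 0.0
clock: 21.15
ee_pos: [0.5584, 0.0011, 0.0637]
tcp_rot: [[-0.171, 0.985, 0.0], [0.985, 0.171, -0.0], [-0.0, 0.0, -1.0]]
force: [-0.2, 0.4, 3.5]
opening: 0.0396
finger_force: 20.0
clock: 21.82
ee_pos: [0.5577, 0.0012, 0.1229]
tcp_rot: [[-0.171, 0.985, -0.001], [0.985, 0.171, -0.0], [0.0, -0.001, -1.0]]
force: [-0.4, 0.8, -1.2]
opening: 0.0398
finger_force: 20.0
turn [-0.05 -0.01  0.03] shift(cur axes) [-274.7 -132.4   61. ] shift(target axes) [-274.8 -132.3   60.9]
```

```bash
python3 -m jog '[[-10,-5,0,0,0,0],[-20,-10,0,0,0,0],[-22,-10.5,0,0,0,0],[-22,-10.5,0,0,0,0],[-22,-10.5,0,0,0,0],[-22,-10.5,0,0,0,0],[-22,-10.5,0,0,0,0],[-22,-10.5,0,0,0,0],[-22,-10.5,0,0,0,0],[-22,-10.5,0,0,0,0],[-22,-10.5,0,0,0,0],[-22,-10.5,0,0,0,0],[-15,-8,0,0,0,0],[-8,-4,0,0,0,0],[0,0,0,0,0,0],[0,0,0,0,0,0],[0,0,0,0,0,0],[0,0,0,0,0,0]]'
python3 d.py 474.1 -292.1 61.7 9.8
```

```text
clock: 23.32
ee_pos: [0.4748, -0.2892, 0.1232]
tcp_rot: [[-0.172, 0.985, -0.001], [0.985, 0.172, 0.001], [0.001, -0.0, -1.0]]
force: [-0.6, -0.1, -0.2]
opening: 0.0395
finger_force: 20.0
turn [-0.03 -0.04  0.09] shift(cur axes) [-2.8 -1.1 61.5] shift(target axes) [-2.7 -1.1 61.5]
```

```bash
python3 -m jog '[[-2,0,8,0,0,0],[0,0,15,0,0,0],[0,0,15,0,0,0],[0,0,10,0,0,0],[0,0,5,0,0,0],[0,0,3,0,0,0],[0,0,2,0,0,0],[0,0,1,0,0,0],[0,0,1,0,0,0],[0,0,1,0,0,0],[0,0,0.5,0,0,0],[0,0,0,0,0,0],[0,0,0,0,0,0],[0,0,0,0,0,0]]'
python3 -m jog '[[0,0,0.5,0,0,0],[0,0,0,0,0,0],[0,0,0,0,0,0],[0,0,0,0,0,0]]'
```

```text
clock: 24.48
ee_pos: [0.4752, -0.2924, 0.0621]
tcp_rot: [[-0.171, 0.985, 0.0], [0.985, 0.171, -0.0], [-0.0, 0.0, -1.0]]
force: [-0.1, -0.3, -1.2]
opening: 0.0397
finger_force: 20.0
clock: 24.82
ee_pos: [0.4752, -0.2925, 0.0617]
tcp_rot: [[-0.171, 0.985, 0.0], [0.985, 0.171, -0.0], [-0.0, 0.0, -1.0]]
force: [-1.3, 0.5, 1.9]
opening: 0.0397
finger_force: 20.0
```

```bash
python3 -m jog '[[0,0,0.4,0,0,0],[0,0,0,0,0,0],[0,0,0,0,0,0]]'
python3 -m jog '[[0,0,0,0,0,0],[0,0,0,0,0,0],[0,0,0,0,0,0],[0,0,0,0,0,0],[0,0,0,0,0,0],[0,0,0,0,0,0]]' 58
python3 -m jog '[[0,0,-10,0,0,0],[0,0,-20,0,0,0],[0,0,-25,0,0,0],[0,0,-25,0,0,0],[0,0,-25,0,0,0],[0,0,-15,0,0,0],[0,0,-10,0,0,0],[0,0,0,0,0,0],[0,0,0,0,0,0]]'
python3 - <<'E'
from h import *
s=camera("scene")[:,:,::-1];t=camera("top")[:,:,::-1]
cv2.imwrite("pics/s2.png",s)
hs=cv2.cvtColor(np.ascontiguousarray(t),cv2.COLOR_BGR2HSV)
m=roi((hs[:,:,1]<60)&(hs[:,:,2]>130),245,295,135,165);print("model top z~.028",m.sum(),rect("top",m,.028))
o=np.hstack([cv2.resize(s[100:260,70:300],(400,278)),cv2.resize(t[100:220,230:420],(400,253)).copy()[:253] if 0 else cv2.copyMakeBorder(cv2.resize(t[100:220,230:420],(400,253)),0,25,0,0,0)])
cv2.imwrite("pics/c2.png",o)
E
python3 d.py 610 8 27 9.8
```

```text
clock: 25.07
ee_pos: [0.4753, -0.2925, 0.0616]
tcp_rot: [[-0.171, 0.985, 0.0], [0.985, 0.171, -0.0], [-0.0, 0.0, -1.0]]
force: [-1.3, -0.0, 4.8]
opening: 0.0397
finger_force: 20.0
clock: 25.57
ee_pos: [0.4751, -0.2923, 0.061]
tcp_rot: [[-0.171, 0.985, -0.0], [0.985, 0.171, -0.0], [-0.0, -0.0, -1.0]]
force: [-0.2, 0.1, 0.0]
opening: 0.0577
finger_force: 0.0
clock: 26.32
ee_pos: [0.4751, -0.2923, 0.1914]
tcp_rot: [[-0.171, 0.985, 0.001], [0.985, 0.171, -0.001], [-0.001, 0.0, -1.0]]
force: [-0.0, -0.5, -1.2]
opening: 0.058
finger_force: 0.0
model top z~.028 236 [611.2   9.8  33.1  50.4  10.3]
turn [-0.08 -0.08  0.03] shift(cur axes) [272.  185.  163.1] shift(target axes) [272.3 184.6 163. ]
```

View pics/c2.png

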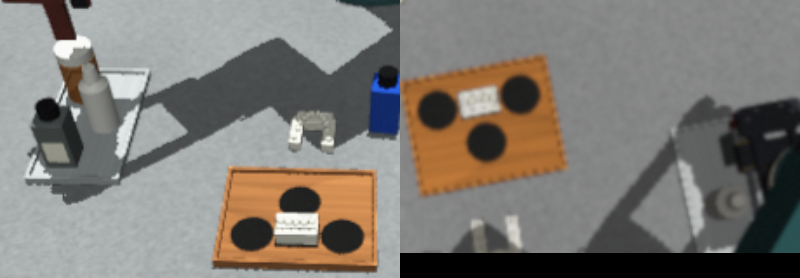

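All three containers stand upright on the tray, at about (55,135), (75,70) and (98,100) in the crop. The model is in place at world (611,10), yaw 10.3°.

```bash
python3 -m jog '[[13,8,0,0,0,0],[26,17,0,0,0,0],[26,18,0,0,0,0],[26,18,0,0,0,0],[26,18,0,0,0,0],[26,18,0,0,0,0],[26,18,0,0,0,0],[26,18,0,0,0,0],[26,18,0,0,0,0],[26,18,0,0,0,0],[18,12,0,0,0,0],[8,5,0,0,0,0],[0,0,0,0,0,0],[0,0,0,0,0,0],[0,0,0,0,0,0],[0,0,0,0,0,0]]' 44
python3 -m jog '[[3,0,0,0,0,0],[0,0,0,0,0,0],[0,0,0,0,0,0],[0,0,0,0,0,0]]'
python3 d.py 611.2 9.8 27 10
```

```text
clock: 27.75
ee_pos: [0.6111, 0.007, 0.1908]
tcp_rot: [[-0.169, 0.986, -0.001], [0.986, 0.169, -0.0], [-0.0, -0.001, -1.0]]
force: [0.7, -0.0, -0.4]
opening: 0.0438
finger_force: 0.0
clock: 28.08
ee_pos: [0.6112, 0.011, 0.1912]
tcp_rot: [[-0.17, 0.985, 0.0], [0.985, 0.17, -0.0], [-0.0, 0.0, -1.0]]
force: [-0.3, 0.1, -0.1]
opening: 0.044
finger_force: 0.0
turn [ 0.01  0.01 -0.19] shift(cur axes) [ -1.2  -0.3 164.2] shift(target axes) [ -1.2  -0.2 164.2]
```

```bash
python3 -m jog '[[-1,0,15,0,0,0],[0,0,25,0,0,0],[0,0,25,0,0,0],[0,0,25,0,0,0],[0,0,20,0,0,0],[0,0,15,0,0,0],[0,0,12,0,0,0],[0,0,9,0,0,0],[0,0,7,0,0,0],[0,0,5,0,0,0],[0,0,4,0,0,0],[0,0,0,0,0,0],[0,0,0,0,0,0],[0,0,0,0,0,0]]'
python3 -m jog '[[0,0,0,0,0,0],[0,0,0,0,0,0],[0,0,0,0,0,0],[0,0,0,0,0,0],[0,0,0,0,0,0],[0,0,0,0,0,0]]' 20 20
```

```text
clock: 29.25
ee_pos: [0.612, 0.0103, 0.0297]
tcp_rot: [[-0.171, 0.985, 0.001], [0.985, 0.171, -0.0], [-0.0, 0.001, -1.0]]
force: [-0.7, -0.3, -0.0]
opening: 0.0439
finger_force: 0.0
clock: 29.75
ee_pos: [0.6117, 0.0104, 0.0295]
tcp_rot: [[-0.171, 0.985, 0.001], [0.985, 0.171, -0.0], [-0.0, 0.001, -1.0]]
force: [-0.7, 0.5, 5.8]
opening: 0.0318
finger_force: 20.0
```

```bash
python3 -m jog '[[0,0,-3,0,0,0],[0,0,-7,0,0,0],[0,0,-15,0,0,0],[0,0,-20,0,0,0],[0,0,-25,0,0,0],[0,0,-25,0,0,0],[0,0,-20,0,0,0],[0,0,-15,0,0,0],[0,0,-5,0,0,0],[0,0,0,0,0,0],[0,0,0,0,0,0],[0,0,0,0,0,0]]'
python3 d.py 494.6 318.5 46 7.6
```

```text
clock: 30.75
ee_pos: [0.6105, 0.0104, 0.1628]
tcp_rot: [[-0.171, 0.985, -0.002], [0.985, 0.171, 0.0], [0.0, -0.002, -1.0]]
force: [0.2, 0.3, -0.6]
opening: 0.0319
finger_force: 20.0
turn [-0.13 -0.03  2.23] shift(cur axes) [323.3 -61.4 117.1] shift(target axes) [320.7 -74.1 116.8]
```

```bash
python3 -m jog '[[10,-2,0,0,0,0],[20,-4,0,0,0,0],[25,-5,0,0,0,0],[25,-5,0,0,0,0],[25,-5,0,0,0,0],[25,-5,0,0,0,0],[25,-5,0,0,0,0],[25,-5,0,0,0,0],[25,-5,0,0,0,0],[25,-5,0,0,0,0],[25,-5,0,0,0,0],[25,-4,0,0,0,0],[25,-3,0,0,0,0],[15,-2,0,0,0,0],[3,-1,0,0,0,1.1],[0,0,0,0,0,1.1],[0,0,0,0,0,0],[0,0,0,0,0,0],[0,0,0,0,0,0]]'
python3 d.py 494.6 318.5 43.5 7.6
python3 - <<'E'
from h import *
s=camera("scene")[:,:,::-1]
cv2.imwrite("pics/s3.png",s)
E
```

```text
clock: 32.33
ee_pos: [0.4965, 0.3172, 0.1639]
tcp_rot: [[-0.132, 0.991, -0.0], [0.991, 0.132, -0.001], [-0.0, -0.0, -1.0]]
force: [1.2, 0.1, -1.7]
opening: 0.0318
finger_force: 20.0
turn [-0.02  0.03 -0.04] shift(cur axes) [  1.6  -1.6 120.4] shift(target axes) [  1.6  -1.7 120.4]
```

View pics/s3.png

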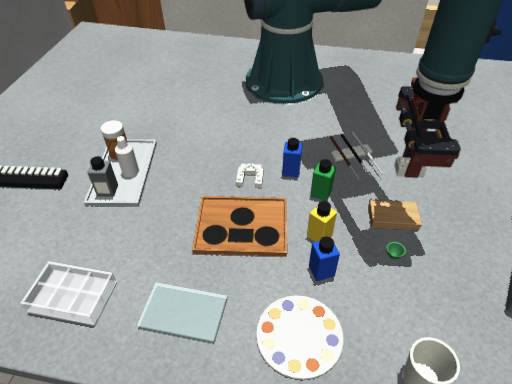

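The model is held upright above the block at about (410,165) px, the rack is empty, and the three containers stand on the tray. Lowering it now.

```bash
python3 -m jog '[[1.5,-1.5,10,0,0,0],[0,0,20,0,0,0],[0,0,25,0,0,0],[0,0,20,0,0,0],[0,0,15,0,0,0],[0,0,10,0,0,0],[0,0,7,0,0,0],[0,0,4,0,0,0],[0,0,2,0,0,0],[0,0,2,0,0,0],[0,0,1,0,0,0],[0,0,1,0,0,0],[0,0,0,0,0,0],[0,0,0,0,0,0],[0,0,0,0,0,0]]'
python3 -m jog '[[0,0,1,0,0,0],[0,0,0.5,0,0,0],[0,0,0,0,0,0],[0,0,0,0,0,0],[0,0,0,0,0,0]]'
python3 d.py 494.6 318.5 43.5 7.6
```

```text
clock: 33.63
ee_pos: [0.4947, 0.3196, 0.0473]
tcp_rot: [[-0.133, 0.991, 0.0], [0.991, 0.133, 0.0], [0.0, 0.0, -1.0]]
force: [-0.1, 0.1, -0.9]
opening: 0.0318
finger_force: 20.0
clock: 34.05
ee_pos: [0.4945, 0.3195, 0.0455]
tcp_rot: [[-0.133, 0.991, -0.0], [0.991, 0.133, -0.0], [-0.0, -0.0, -1.0]]
force: [-0.3, 0.5, -0.1]
opening: 0.032
finger_force: 20.0
turn [-0.01  0.01  0.03] shift(cur axes) [-1. -0.  2.] shift(target axes) [-1. -0.  2.]
```

```bash
python3 -m jog '[[0,0,1,0,0,0],[0,0,0.5,0,0,0],[0,0,0,0,0,0],[0,0,0,0,0,0]]'
python3 -m jog '[[0,0,0.4,0,0,0],[0,0,0,0,0,0],[0,0,0,0,0,0],[0,0,0,0,0,0]]'
```

```text
clock: 34.38
ee_pos: [0.4945, 0.3194, 0.044]
tcp_rot: [[-0.133, 0.991, -0.0], [0.991, 0.133, -0.0], [-0.0, -0.0, -1.0]]
force: [0.3, -0.5, -0.3]
opening: 0.0323
finger_force: 20.0
clock: 34.72
ee_pos: [0.4945, 0.3195, 0.0436]
tcp_rot: [[-0.133, 0.991, -0.0], [0.991, 0.133, -0.0], [-0.0, -0.0, -1.0]]
force: [-0.2, 0.4, -1.0]
opening: 0.032
finger_force: 20.0
```

```bash
python3 -m jog '[[0,0,0.5,0,0,0],[0,0,0,0,0,0],[0,0,0,0,0,0],[0,0,0,0,0,0]]'
python3 -m jog '[[0,0,0,0,0,0],[0,0,0,0,0,0],[0,0,0,0,0,0],[0,0,0,0,0,0]]'
```

```text
clock: 35.05
ee_pos: [0.4946, 0.3195, 0.0435]
tcp_rot: [[-0.133, 0.991, 0.0], [0.991, 0.133, 0.0], [-0.0, 0.0, -1.0]]
force: [-2.3, -1.1, 5.2]
opening: 0.0318
finger_force: 20.0
clock: 35.38
ee_pos: [0.4946, 0.3195, 0.0435]
tcp_rot: [[-0.133, 0.991, 0.0], [0.991, 0.133, 0.0], [-0.0, 0.0, -1.0]]
force: [-1.5, 0.5, 5.2]
opening: 0.0322
finger_force: 20.0
```

Seated (5 N). Release, rise, and check.

```bash
python3 -m jog '[[0,0,0,0,0,0],[0,0,0,0,0,0],[0,0,0,0,0,0],[0,0,0,0,0,0],[0,0,0,0,0,0]]' 48
python3 -m jog '[[0,0,-5,0,0,0],[0,0,-15,0,0,0],[0,0,-25,0,0,0],[0,0,-25,0,0,0],[0,0,-25,0,0,0],[0,0,-25,0,0,0],[0,0,-20,0,0,0],[0,0,-10,0,0,0],[0,0,0,0,0,-1.1],[0,0,0,0,0,-1.1],[0,0,0,0,0,0]]'
python3 d.py 475.1 -292.4 61.6 9.8
```

```text
clock: 35.8
ee_pos: [0.4945, 0.3195, 0.043]
tcp_rot: [[-0.133, 0.991, -0.0], [0.991, 0.133, -0.0], [-0.0, -0.0, -1.0]]
force: [-0.0, -0.3, 0.2]
opening: 0.0482
finger_force: 0.0
clock: 36.72
ee_pos: [0.4936, 0.319, 0.1918]
tcp_rot: [[-0.172, 0.985, -0.002], [0.985, 0.172, -0.001], [-0.001, -0.002, -1.0]]
force: [-0.8, -0.2, 0.1]
opening: 0.048
finger_force: 0.0
turn [-0.13  0.04  0.13] shift(cur axes) [-599.  -123.4  130.9] shift(target axes) [-599.4 -122.3  130.2]
```

```bash
python3 -m jog '[[-15,-3,0,0,0,0],[-32,-6.5,0,0,0,0],[-32,-6.5,0,0,0,0],[-32,-6.5,0,0,0,0],[-32,-6.5,0,0,0,0],[-32,-6.5,0,0,0,0],[-32,-6.5,0,0,0,0],[-32,-6.5,0,0,0,0],[-32,-6.5,0,0,0,0],[-32,-6.5,0,0,0,0],[-32,-6.5,0,0,0,0],[-32,-6.5,0,0,0,0],[-32,-6.5,0,0,0,0],[-32,-6.5,0,0,0,0],[-32,-6.5,0,0,0,0],[-32,-6.5,0,0,0,0],[-32,-6.5,0,0,0,0],[-32,-6.5,0,0,0,0],[-32,-6.5,0,0,0,0],[-8,-2,0,0,0,0]]' 60
python3 -m jog '[[0,0,0,0,0,0],[0,0,0,0,0,0],[0,0,0,0,0,0],[0,0,0,0,0,0]]'
python3 d.py 475.2 -292.5 61.6 9.8
python3 - <<'E'
from h import *
t=np.ascontiguousarray(camera("top")[:,:,::-1])
hs=cv2.cvtColor(t,cv2.COLOR_BGR2HSV)
m=roi((hs[:,:,1]<60)&(hs[:,:,2]>130),130,178,176,212);print("model",m.sum(),rect("top",m,.046))
print("block",rect("top",cv2.morphologyEx((roi((hs[:,:,1]>70)&(hs[:,:,0]<30),125,185,170,220)|m).astype(np.uint8),cv2.MORPH_CLOSE,np.ones((5,5))),.022))
E
```

```text
clock: 38.38
ee_pos: [0.4754, -0.2964, 0.192]
tcp_rot: [[-0.168, 0.986, -0.001], [0.986, 0.168, -0.002], [-0.001, -0.001, -1.0]]
force: [0.7, 0.6, 0.0]
opening: 0.06
finger_force: 0.0
clock: 38.72
ee_pos: [0.4761, -0.2898, 0.1928]
tcp_rot: [[-0.172, 0.985, -0.001], [0.985, 0.172, 0.001], [0.001, -0.001, -1.0]]
force: [-0.9, 0.2, 0.7]
opening: 0.0603
finger_force: 0.0
turn [-0.05 -0.08  0.1 ] shift(cur axes) [ -2.7  -1.2 131.2] shift(target axes) [ -2.5  -1.3 131.2]
model 872 [494.4 309.5 127.1  92.4  89.3]
block [495.9 315.9 129.7  94.3  89.3]
```

```bash
python3 -m jog '[[-2.5,-1,12,0,0,0],[0,0,22,0,0,0],[0,0,22,0,0,0],[0,0,22,0,0,0],[0,0,18,0,0,0],[0,0,12,0,0,0],[0,0,10,0,0,0],[0,0,7,0,0,0],[0,0,4,0,0,0],[0,0,1,0,0,0],[0,0,0,0,0,0],[0,0,0,0,0,0],[0,0,0,0,0,0]]'
python3 -m jog '[[0,0,0,0,0,0],[0,0,0,0,0,0],[0,0,0,0,0,0],[0,0,0,0,0,0],[0,0,0,0,0,0],[0,0,0,0,0,0]]' 25 20
python3 -m jog '[[0,0,-3,0,0,0],[0,0,-7,0,0,0],[0,0,-15,0,0,0],[0,0,-20,0,0,0],[0,0,-15,0,0,0],[0,0,0,0,0,0],[0,0,0,0,0,0],[0,0,0,0,0,0]]'
python3 d.py 558.4 1.1 63.7 9.8
python3 - <<'E'
from h import *
t=np.ascontiguousarray(camera("top")[:,:,::-1]);s=np.ascontiguousarray(camera("scene")[:,:,::-1])
cv2.imwrite("pics/c4.png",np.hstack([cv2.resize(t[170:220,125:190],(400,308)),cv2.resize(s[190:240,360:425],(400,308))]))
E
```

```text
clock: 39.85
ee_pos: [0.4765, -0.2946, 0.0639]
tcp_rot: [[-0.171, 0.985, 0.001], [0.985, 0.171, -0.001], [-0.001, 0.001, -1.0]]
force: [0.4, -0.7, -0.3]
opening: 0.0601
finger_force: 0.0
clock: 40.35
ee_pos: [0.4761, -0.2943, 0.0634]
tcp_rot: [[-0.171, 0.985, 0.0], [0.985, 0.171, -0.0], [-0.0, 0.0, -1.0]]
force: [-0.9, -0.2, 3.3]
opening: 0.0393
finger_force: 20.0
clock: 41.02
ee_pos: [0.4756, -0.2938, 0.1227]
tcp_rot: [[-0.171, 0.985, -0.001], [0.985, 0.171, 0.0], [0.001, -0.001, -1.0]]
force: [-0.4, 0.1, -1.5]
opening: 0.0394
finger_force: 20.0
turn [-0.04 -0.03  0.03] shift(cur axes) [276.4 132.   59. ] shift(target axes) [276.5 131.8  59. ]
```

View pics/c4.png

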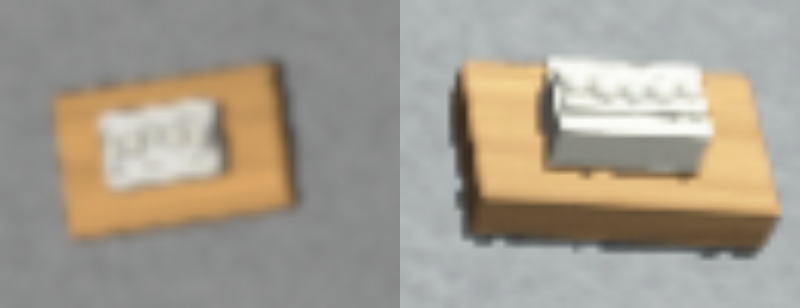

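The model sits teeth up, centred on the block and parallel to it (crop (161,143) against the block centre at (175,150), the offset explained by parallax). The round bottle is in hand. I return it with the re-grip offset of about −2 mm in y and +1.8 mm in z.

```bash
python3 -m jog '[[10,5,0,0,0,0],[20,9,0,0,0,0],[22,10.5,0,0,0,0],[22,10.5,0,0,0,0],[22,10.5,0,0,0,0],[22,10.5,0,0,0,0],[22,10.5,0,0,0,0],[22,10.5,0,0,0,0],[22,10.5,0,0,0,0],[22,10.5,0,0,0,0],[22,10.5,0,0,0,0],[22,10.5,0,0,0,0],[15,8,0,0,0,0],[8,4,0,0,0,0],[0,0,0,0,0,0],[0,0,0,0,0,0],[0,0,0,0,0,0],[0,0,0,0,0,0],[0,0,0,0,0,0],[0,0,0,0,0,0]]'
python3 d.py 558.7 -0.9 65.5 9.8
```

```text
clock: 42.78
ee_pos: [0.5583, -0.0036, 0.1232]
tcp_rot: [[-0.169, 0.986, -0.0], [0.986, 0.169, -0.0], [-0.0, -0.0, -1.0]]
force: [0.9, 0.3, -1.7]
opening: 0.0393
finger_force: 20.0
turn [-0.01  0.01 -0.04] shift(cur axes) [ 2.6  0.8 57.7] shift(target axes) [ 2.6  0.8 57.7]
```

```bash
python3 -m jog '[[1.5,0.5,8,0,0,0],[0,0,15,0,0,0],[0,0,14,0,0,0],[0,0,8,0,0,0],[0,0,5,0,0,0],[0,0,3,0,0,0],[0,0,1,0,0,0],[0,0,1,0,0,0],[0,0,1,0,0,0],[0,0,0,0,0,0],[0,0,0,0,0,0],[0,0,0,0,0,0]]'
python3 -m jog '[[0,0,0.5,0,0,0],[0,0,0,0,0,0],[0,0,0,0,0,0],[0,0,0,0,0,0]]'
python3 d.py 558.7 -0.9 65.5 9.8
```

```text
clock: 43.78
ee_pos: [0.559, -0.0013, 0.0675]
tcp_rot: [[-0.171, 0.985, 0.001], [0.985, 0.171, -0.0], [-0.0, 0.001, -1.0]]
force: [-0.2, -0.4, -1.4]
opening: 0.039
finger_force: 20.0
clock: 44.12
ee_pos: [0.5587, -0.0012, 0.0667]
tcp_rot: [[-0.171, 0.985, -0.0], [0.985, 0.171, -0.0], [-0.0, -0.0, -1.0]]
force: [0.4, -0.2, -1.4]
opening: 0.0395
finger_force: 20.0
turn [-0.    0.    0.03] shift(cur axes) [0.3 0.1 1.2] shift(target axes) [0.3 0.1 1.2]
```

```bash
python3 -m jog '[[0,0,0.7,0,0,0],[0,0,0,0,0,0],[0,0,0,0,0,0],[0,0,0,0,0,0]]'
python3 -m jog '[[0,0,0.6,0,0,0],[0,0,0,0,0,0],[0,0,0,0,0,0],[0,0,0,0,0,0]]'
```

```text
clock: 44.45
ee_pos: [0.5587, -0.0013, 0.0659]
tcp_rot: [[-0.171, 0.985, -0.0], [0.985, 0.171, -0.0], [-0.0, -0.0, -1.0]]
force: [0.2, 0.7, -0.6]
opening: 0.0391
finger_force: 20.0
clock: 44.78
ee_pos: [0.5588, -0.0013, 0.0654]
tcp_rot: [[-0.171, 0.985, 0.0], [0.985, 0.171, -0.0], [-0.0, 0.0, -1.0]]
force: [0.0, 0.6, -1.5]
opening: 0.0395
finger_force: 20.0
```

```bash
python3 -m jog '[[0,0,0.6,0,0,0],[0,0,0,0,0,0],[0,0,0,0,0,0],[0,0,0,0,0,0]]'
```

```text
clock: 45.12
ee_pos: [0.5588, -0.0013, 0.0653]
tcp_rot: [[-0.171, 0.985, 0.0], [0.985, 0.171, -0.0], [-0.0, 0.0, -1.0]]
force: [-1.5, 0.2, 5.8]
opening: 0.0393
finger_force: 20.0
```

Touched down. Release, rise, and go to the square bottle on the tray.

```bash
python3 -m jog '[[0,0,0,0,0,0],[0,0,0,0,0,0],[0,0,0,0,0,0],[0,0,0,0,0,0],[0,0,0,0,0,0],[0,0,0,0,0,0]]' 64
python3 -m jog '[[0,0,-10,0,0,0],[0,0,-20,0,0,0],[0,0,-25,0,0,0],[0,0,-25,0,0,0],[0,0,-25,0,0,0],[0,0,-15,0,0,0],[0,0,-5,0,0,0],[0,0,0,0,0,0]]'
python3 -m jog '[[-13,-3,0,0,0,0],[-26,-5,0,0,0,0],[-26,-5,0,0,0,0],[-26,-6,0,0,0,0],[-26,-5,0,0,0,0],[-26,-6,0,0,0,0],[-26,-5,0,0,0,0],[-26,-6,0,0,0,0],[-26,-5,0,0,0,0],[-26,-6,0,0,0,0],[-26,-5,0,0,0,0],[-26,-6,0,0,0,0],[-10,-2,0,0,0,0],[0,0,0,0,0,0],[0,0,0,0,0,0],[0,0,0,0,0,0],[0,0,0,0,0,0],[0,0,0,0,0,0]]'
python3 d.py 546.8 -319.1 61.5 9.8
```

```text
clock: 45.62
ee_pos: [0.5587, -0.0013, 0.0646]
tcp_rot: [[-0.171, 0.985, -0.0], [0.985, 0.171, -0.0], [-0.0, -0.0, -1.0]]
force: [-0.2, -0.3, 0.0]
opening: 0.0638
finger_force: 0.0
clock: 46.28
ee_pos: [0.5598, -0.0014, 0.1917]
tcp_rot: [[-0.171, 0.985, 0.003], [0.985, 0.171, -0.001], [-0.001, 0.003, -1.0]]
force: [-0.5, 0.3, -0.9]
opening: 0.0645
finger_force: 0.0
clock: 47.78
ee_pos: [0.5474, -0.3154, 0.1897]
tcp_rot: [[-0.172, 0.985, -0.0], [0.985, 0.172, 0.0], [0.001, -0.0, -1.0]]
force: [-0.2, 0.5, 0.3]
opening: 0.0638
finger_force: 0.0
turn [-0.02 -0.03  0.11] shift(cur axes) [ -3.6  -1.2 128.2] shift(target axes) [ -3.6  -1.3 128.2]
```

```bash
python3 -m jog '[[-2.5,-1,12,0,0,0],[0,0,22,0,0,0],[0,0,22,0,0,0],[0,0,22,0,0,0],[0,0,18,0,0,0],[0,0,12,0,0,0],[0,0,9,0,0,0],[0,0,7,0,0,0],[0,0,3,0,0,0],[0,0,0,0,0,0],[0,0,0,0,0,0],[0,0,0,0,0,0],[0,0,0,0,0,0]]'
python3 -m jog '[[0,0,0,0,0,0],[0,0,0,0,0,0],[0,0,0,0,0,0],[0,0,0,0,0,0],[0,0,0,0,0,0],[0,0,0,0,0,0]]' 25 20
python3 -m jog '[[0,0,-3,0,0,0],[0,0,-7,0,0,0],[0,0,-15,0,0,0],[0,0,-20,0,0,0],[0,0,-15,0,0,0],[0,0,0,0,0,0],[0,0,0,0,0,0],[0,0,0,0,0,0]]'
python3 d.py 605.3 63.6 63.2 9.8
```

```text
clock: 48.87
ee_pos: [0.5474, -0.3199, 0.0637]
tcp_rot: [[-0.171, 0.985, 0.001], [0.985, 0.171, -0.001], [-0.001, 0.001, -1.0]]
force: [0.0, 1.5, 0.4]
opening: 0.0642
finger_force: 0.0
clock: 49.37
ee_pos: [0.5469, -0.3195, 0.0629]
tcp_rot: [[-0.171, 0.985, -0.0], [0.985, 0.171, -0.0], [-0.0, -0.0, -1.0]]
force: [-0.6, 0.4, 1.0]
opening: 0.0402
finger_force: 19.9
clock: 50.03
ee_pos: [0.5464, -0.3191, 0.1222]
tcp_rot: [[-0.171, 0.985, -0.001], [0.985, 0.171, 0.0], [0.001, -0.001, -1.0]]
force: [0.6, 0.1, -0.8]
opening: 0.0403
finger_force: 19.9
turn [-0.04 -0.03  0.03] shift(cur axes) [367.  123.4  59.1] shift(target axes) [367.1 123.2  59. ]
```

```bash
python3 -m jog '[[5,2,0,0,0,0],[12,8,0,0,0,0],[22,12,0,0,0,0],[25,13,0,0,0,0],[25,13,0,0,0,0],[25,13,0,0,0,0],[25,13,0,0,0,0],[25,13,0,0,0,0],[25,13,0,0,0,0],[25,13,0,0,0,0],[25,10,0,0,0,0],[25,0,0,0,0,0],[25,0,0,0,0,0],[25,0,0,0,0,0],[25,0,0,0,0,0],[20,0,0,0,0,0],[8,0,0,0,0,0],[0,0,0,0,0,0],[0,0,0,0,0,0],[0,0,0,0,0,0]]'
python3 -m jog '[[0,0,0,0,0,0],[0,0,0,0,0,0]]'
python3 d.py 605.3 63.2 64.9 9.8
```

```text
clock: 51.7
ee_pos: [0.6056, 0.0625, 0.1225]
tcp_rot: [[-0.17, 0.985, -0.0], [0.985, 0.17, -0.001], [-0.001, -0.0, -1.0]]
force: [0.0, -0.5, 0.1]
opening: 0.0401
finger_force: 19.9
clock: 51.87
ee_pos: [0.6057, 0.062, 0.1227]
tcp_rot: [[-0.169, 0.986, 0.0], [0.986, 0.169, -0.0], [-0.0, 0.0, -1.0]]
force: [-0.4, 0.2, -0.4]
opening: 0.0397
finger_force: 19.9
turn [ 0.    0.02 -0.06] shift(cur axes) [ 1.2 -0.2 57.8] shift(target axes) [ 1.2 -0.2 57.8]
```

```bash
python3 -m jog '[[0.5,0,8,0,0,0],[0,0,15,0,0,0],[0,0,14,0,0,0],[0,0,8,0,0,0],[0,0,5,0,0,0],[0,0,3,0,0,0],[0,0,1,0,0,0],[0,0,1,0,0,0],[0,0,1,0,0,0],[0,0,0.5,0,0,0],[0,0,0,0,0,0],[0,0,0,0,0,0],[0,0,0,0,0,0]]'
python3 -m jog '[[0,0,0.7,0,0,0],[0,0,0,0,0,0],[0,0,0,0,0,0],[0,0,0,0,0,0]]'
python3 d.py 605.3 63.2 64.9 9.8
```

```text
clock: 52.95
ee_pos: [0.6055, 0.0637, 0.0665]
tcp_rot: [[-0.171, 0.985, 0.0], [0.985, 0.171, -0.0], [-0.0, 0.0, -1.0]]
force: [-0.1, 0.3, -1.4]
opening: 0.0404
finger_force: 19.9
clock: 53.28
ee_pos: [0.6053, 0.0636, 0.0655]
tcp_rot: [[-0.171, 0.985, -0.0], [0.985, 0.171, -0.0], [-0.0, -0.0, -1.0]]
force: [-0.1, 0.3, -0.9]
opening: 0.0399
finger_force: 19.9
turn [-0.01  0.    0.03] shift(cur axes) [-0.4 -0.1  0.6] shift(target axes) [-0.4 -0.1  0.6]
```

```bash
python3 -m jog '[[0,0,0.6,0,0,0],[0,0,0,0,0,0],[0,0,0,0,0,0],[0,0,0,0,0,0]]'
python3 -m jog '[[0,0,0.4,0,0,0],[0,0,0,0,0,0],[0,0,0,0,0,0],[0,0,0,0,0,0]]'
```

```text
clock: 53.62
ee_pos: [0.6053, 0.0636, 0.0649]
tcp_rot: [[-0.171, 0.985, -0.0], [0.985, 0.171, -0.0], [-0.0, -0.0, -1.0]]
force: [0.5, 0.1, -1.2]
opening: 0.0402
finger_force: 19.9
clock: 53.95
ee_pos: [0.6053, 0.0636, 0.0649]
tcp_rot: [[-0.171, 0.985, -0.0], [0.985, 0.171, -0.0], [-0.0, -0.0, -1.0]]
force: [-1.7, -0.4, 5.3]
opening: 0.0399
finger_force: 19.9
```

Seated. Release, rise, and go to the jar at TCP (418.6, −340.8).

```bash
python3 -m jog '[[0,0,0,0,0,0],[0,0,0,0,0,0],[0,0,0,0,0,0],[0,0,0,0,0,0],[0,0,0,0,0,0],[0,0,0,0,0,0]]' 66
python3 -m jog '[[0,0,-10,0,0,0],[0,0,-20,0,0,0],[0,0,-25,0,0,0],[0,0,-25,0,0,0],[0,0,-25,0,0,0],[0,0,-15,0,0,0],[0,0,-5,0,0,0],[0,0,0,0,0,0]]'
python3 -m jog '[[-13,-9,0,0,0,0],[-26,-18,0,0,0,0],[-26,-18,0,0,0,0],[-26,-18,0,0,0,0],[-26,-18,0,0,0,0],[-26,-18,0,0,0,0],[-26,-18,0,0,0,0],[-26,-18,0,0,0,0],[-26,-18,0,0,0,0],[-26,-18,0,0,0,0],[-26,-18,0,0,0,0],[-26,-18,0,0,0,0],[-26,-18,0,0,0,0],[-26,-18,0,0,0,0],[-13,-9,0,0,0,0],[0,0,0,0,0,0],[0,0,0,0,0,0],[0,0,0,0,0,0],[0,0,0,0,0,0]]' 78
python3 d.py 418.6 -340.8 61.5 9.8
```

```text
clock: 54.45
ee_pos: [0.6053, 0.0637, 0.0644]
tcp_rot: [[-0.171, 0.985, -0.0], [0.985, 0.171, -0.0], [-0.0, -0.0, -1.0]]
force: [-0.6, -0.6, 0.3]
opening: 0.0658
finger_force: 0.0
clock: 55.12
ee_pos: [0.6064, 0.0637, 0.1916]
tcp_rot: [[-0.171, 0.985, 0.004], [0.985, 0.171, -0.0], [-0.001, 0.004, -1.0]]
force: [0.3, 0.2, -0.2]
opening: 0.0659
finger_force: 0.0
clock: 56.7
ee_pos: [0.419, -0.3366, 0.189]
tcp_rot: [[-0.172, 0.985, -0.001], [0.985, 0.172, 0.001], [0.002, -0.001, -1.0]]
force: [0.8, -0.2, -0.3]
opening: 0.0779
finger_force: 0.0
turn [-0.05 -0.09  0.08] shift(cur axes) [ -4.2  -1.  127.5] shift(target axes) [ -4.   -1.1 127.5]
```

```bash
python3 -m jog '[[-3,-1,12,0,0,0],[0,0,22,0,0,0],[0,0,22,0,0,0],[0,0,22,0,0,0],[0,0,18,0,0,0],[0,0,12,0,0,0],[0,0,9,0,0,0],[0,0,7,0,0,0],[0,0,3,0,0,0],[0,0,0,0,0,0],[0,0,0,0,0,0],[0,0,0,0,0,0],[0,0,0,0,0,0]]'
python3 -m jog '[[0,0,0,0,0,0],[0,0,0,0,0,0],[0,0,0,0,0,0],[0,0,0,0,0,0],[0,0,0,0,0,0],[0,0,0,0,0,0]]' 30 20
python3 -m jog '[[0,0,-3,0,0,0],[0,0,-7,0,0,0],[0,0,-15,0,0,0],[0,0,-20,0,0,0],[0,0,-15,0,0,0],[0,0,0,0,0,0],[0,0,0,0,0,0],[0,0,0,0,0,0]]'
python3 d.py 621.3 -38.8 63.2 9.8
```

```text
clock: 57.78
ee_pos: [0.4191, -0.3416, 0.0633]
tcp_rot: [[-0.171, 0.985, 0.001], [0.985, 0.171, -0.001], [-0.001, 0.001, -1.0]]
force: [0.6, 0.0, 0.2]
opening: 0.0778
finger_force: 0.0
clock: 58.28
ee_pos: [0.4187, -0.3412, 0.0626]
tcp_rot: [[-0.171, 0.985, -0.0], [0.985, 0.171, -0.0], [-0.0, -0.0, -1.0]]
force: [-0.3, -0.8, 1.6]
opening: 0.0486
finger_force: 20.0
clock: 58.95
ee_pos: [0.4184, -0.3408, 0.1221]
tcp_rot: [[-0.171, 0.985, -0.001], [0.985, 0.171, 0.0], [0.0, -0.0, -1.0]]
force: [0.4, 1.0, -1.0]
opening: 0.049
finger_force: 20.0
turn [-0.02 -0.03  0.03] shift(cur axes) [262.9 251.5  59. ] shift(target axes) [263.  251.4  58.9]
```

```bash
python3 -m jog '[[8,8,0,0,0,0],[15,14,0,0,0,0],[20,19,0,0,0,0],[20,19,0,0,0,0],[20,19,0,0,0,0],[20,19,0,0,0,0],[20,19,0,0,0,0],[20,19,0,0,0,0],[20,19,0,0,0,0],[20,19,0,0,0,0],[20,19,0,0,0,0],[20,19,0,0,0,0],[20,19,0,0,0,0],[14,14,0,0,0,0],[6,6,0,0,0,0],[0,0,0,0,0,0],[0,0,0,0,0,0],[0,0,0,0,0,0],[0,0,0,0,0,0]]'
python3 d.py 621.3 -39.2 64.7 9.8
```

```text
clock: 60.53
ee_pos: [0.6202, -0.0402, 0.1223]
tcp_rot: [[-0.169, 0.986, -0.001], [0.986, 0.169, -0.0], [0.0, -0.001, -1.0]]
force: [0.0, 1.0, -1.5]
opening: 0.049
finger_force: 20.0
turn [-0.07 -0.   -0.04] shift(cur axes) [ 0.8  1.4 57.6] shift(target axes) [ 0.8  1.3 57.6]
```

```bash
python3 -m jog '[[0,1,8,0,0,0],[0,0,15,0,0,0],[0,0,14,0,0,0],[0,0,8,0,0,0],[0,0,5,0,0,0],[0,0,3,0,0,0],[0,0,1,0,0,0],[0,0,1,0,0,0],[0,0,1,0,0,0],[0,0,0.5,0,0,0],[0,0,0,0,0,0],[0,0,0,0,0,0],[0,0,0,0,0,0]]'
python3 -m jog '[[0,0,0.6,0,0,0],[0,0,0,0,0,0],[0,0,0,0,0,0],[0,0,0,0,0,0]]'
python3 d.py 621.3 -39.2 64.7 9.8
```

```text
clock: 61.62
ee_pos: [0.6222, -0.039, 0.0663]
tcp_rot: [[-0.171, 0.985, 0.0], [0.985, 0.171, -0.0], [-0.0, 0.0, -1.0]]
force: [0.1, -0.0, -1.0]
opening: 0.0486
finger_force: 20.0
clock: 61.95
ee_pos: [0.6221, -0.039, 0.0654]
tcp_rot: [[-0.171, 0.985, -0.0], [0.985, 0.171, -0.0], [-0.0, -0.0, -1.0]]
force: [-0.3, 0.6, -0.7]
opening: 0.0489
finger_force: 20.0
turn [-0.01  0.01  0.03] shift(cur axes) [-0.  -0.8  0.7] shift(target axes) [-0.  -0.8  0.7]
```

```bash
python3 -m jog '[[0,0,0.6,0,0,0],[0,0,0,0,0,0],[0,0,0,0,0,0],[0,0,0,0,0,0]]'
python3 -m jog '[[0,0,0.4,0,0,0],[0,0,0,0,0,0],[0,0,0,0,0,0],[0,0,0,0,0,0]]'
```

```text
clock: 62.28
ee_pos: [0.6221, -0.039, 0.0648]
tcp_rot: [[-0.171, 0.985, -0.0], [0.985, 0.171, -0.0], [-0.0, -0.0, -1.0]]
force: [-0.6, -0.0, -1.2]
opening: 0.0485
finger_force: 20.0
clock: 62.62
ee_pos: [0.6222, -0.039, 0.0647]
tcp_rot: [[-0.171, 0.985, 0.0], [0.985, 0.171, -0.0], [-0.0, 0.0, -1.0]]
force: [-0.4, 1.0, 1.4]
opening: 0.0485
finger_force: 20.0
```

Touching. Release, rise, move clear and look.

```bash
python3 -m jog '[[0,0,0.3,0,0,0],[0,0,0,0,0,0],[0,0,0,0,0,0]]'
python3 -m jog '[[0,0,0,0,0,0],[0,0,0,0,0,0],[0,0,0,0,0,0],[0,0,0,0,0,0],[0,0,0,0,0,0],[0,0,0,0,0,0]]' 74
python3 -m jog '[[0,0,-10,0,0,0],[0,0,-20,0,0,0],[0,0,-25,0,0,0],[0,0,-25,0,0,0],[0,0,-25,0,0,0],[0,0,-15,0,0,0],[0,0,-5,0,0,0],[-10,-10,0,0,0,0],[-20,-20,0,0,0,0],[-20,-20,0,0,0,0],[-20,-20,0,0,0,0],[-20,-20,0,0,0,0],[-20,-20,0,0,0,0],[-20,-20,0,0,0,0],[-20,-20,0,0,0,0],[-20,-20,0,0,0,0],[-10,-10,0,0,0,0],[0,0,0,0,0,0],[0,0,0,0,0,0]]'
python3 - <<'E'
from h import *
t=np.ascontiguousarray(camera("top")[:,:,::-1]);s=np.ascontiguousarray(camera("scene")[:,:,::-1])
hs=cv2.cvtColor(t,cv2.COLOR_BGR2HSV);print("jarlid",rect("top",roi((hs[:,:,2]>170)&(hs[:,:,1]<60),277,303,124,154),.09))
a=cv2.resize(t[120:200,225:315],(400,356),interpolation=cv2.INTER_CUBIC);b=cv2.resize(s[130:270,185:430],(400,229),interpolation=cv2.INTER_CUBIC)
o=np.zeros((356,800,3),np.uint8);o[:,:400]=a;o[:229,400:]=b;cv2.imwrite("pics/c5.png",o)
E
```

```text
clock: 62.87
ee_pos: [0.6221, -0.039, 0.0647]
tcp_rot: [[-0.171, 0.985, 0.0], [0.985, 0.171, -0.0], [-0.0, 0.0, -1.0]]
force: [-2.0, 0.3, 6.0]
opening: 0.049
finger_force: 20.0
clock: 63.37
ee_pos: [0.6221, -0.039, 0.064]
tcp_rot: [[-0.171, 0.985, -0.0], [0.985, 0.171, -0.0], [-0.0, -0.0, -1.0]]
force: [0.3, 0.7, 0.3]
opening: 0.0739
finger_force: 0.0
clock: 64.95
ee_pos: [0.4738, -0.2474, 0.1881]
tcp_rot: [[-0.168, 0.986, -0.002], [0.986, 0.168, 0.001], [0.002, -0.002, -1.0]]
force: [0.0, 0.4, -0.7]
opening: 0.0742
finger_force: 0.0
jarlid [625.1 -43.9  46.5  48.5  44.2]
```

View pics/c5.png

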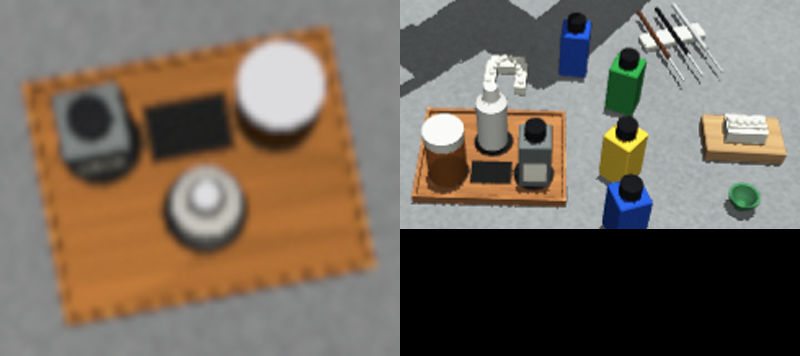

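The crop shows all three containers back at their starting pixels: jar (281,85), square bottle cap (92,117), nozzle (205,195). The model is centred on the block, and the arch and dish have not moved.

```bash
python3 -c "
from workcell import *
print(close_job())"
```

```text
the job is handed in; nothing more can be done
None
```

The job is handed in at about 65 s on the robot's clock: the last pictures show the model teeth up in the middle of the block and lengthwise along it, the three containers back on their starting spots in the rack, and the arch and dish unmoved (no verdict was returned).

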